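Close and cam-lock the sliding cover of a hardware box

ROBOT

A 7-joint arm with a two-finger parallel gripper is mounted at the origin on the work surface. World frame = base frame: x ahead of the robot, y to its left, z up, the work surface at z = 0. Lengths are in m, angles in rad, forces in N, time in s.
With the tool pointing down it reaches from about 0.4 to 0.875 m from the base axis. Payload 19.3 kg.
Tool frame: the origin (TCP) lies on the front face of the gripper's body, between the roots of the fingers; the fingertips stand 73 mm ahead of it and the grasp point (between the pads) lies 54 mm ahead of it; z points along the fingers, y is the direction in which the jaws open and shut (so a half turn about z gives the same grasp; the last joint's range is limited). The gripper opens to 85 mm and grips with 20 to 120 N. Pads are 22 mm wide; open, the fingers measure 114 mm over their backs; the gripper's body (76 mm by 85 mm) begins 54 mm behind the grasp point. The pads swing forward as they close: fully open they stand 13 mm farther back than shut.
Start: joints at [1.267, 0.521, -0.036, 1.599, 0.021, 1.021, -0.113], TCP at [0.145, -0.608, 0.304] pointing down, gripper open.
Joint ranges: [-2.91, 2.91], [-0.3, 2.13], [-1.5, 1.42], [0.17, 2.43], [-1.26, 4.41], [0.16, 1.93], [-2.52, 2.52]. Speed limits (rad/s): [1.89, 1.89, 2.39, 2.39, 3.01, 3.01, 3.01].

INTERFACE

Orientations are given as [roll, pitch, yaw] about the fixed x, y, z axes, in that order (R = Rz(yaw) Ry(pitch) Rx(roll)).
In Python, from workcell import bot gives the robot as it stands.
- The arm moves only by the shell command python3 -m crank 'ROWS' [OPENING] [FORCE]. ROWS is a JSON object of lists of equal length, an entry for each row: "travel": the shift along the world's x, y, z in cm, a list of three; "rot": the turn, a rotation vector about the world's x, y, z in degrees, a list of three. A call has 1 to 8 rows; each row is the pose to reach, as a shift and turn from the pose commanded when the call began; what a row does not reach only later rows make up. A row lasts 1/10 s, in which the tool goes at most 50 mm and 8.59 degrees, less where a joint would pass 70% of its speed; a pose out of reach is approached as far as the arm can. A call with a gripper value outside its range is refused whole. OPENING is the opening, from -1 (shut) to 1 (fully open), so that 0 is half open, set as the call begins (- or left out, the last holds). The fingers move at their own pace and stop on an object; FORCE is the grip in N (left out, the last holds). Time passes only in rows, so rows that repeat a pose let the fingers close. It gives the time, the measured TCP pose, the force and the opening at its end, in the units of the state.
- bot.observe(): the state, without advancing time (a new reading comes with each control period).
- bot.grab_frame(name): name is "side" or "top" or "wrist"; returns the picture (400x640x3 uint8, red, green, blue); there is no depth.
- bot.camera_model(name): a dict with "fx", "fy", "cx", "cy" (pixels), "R" (3x3) and "t" (3): a world point X has camera coordinates R X + t. Camera axes: x right, y down, z forward; pixel columns grow to the right and rows downward; lengths in m; the calibration is good to about 2 mm. A picture is of the moment at which its call begins: read the wrist's pose just before it. camera_model takes no time and is no camera call; for the wrist camera it gives the pose at the moment of the call.
- bot.job_done(): hands the job in, once; it reports no verdict.
Trained networks look in the newest picture that a camera, given by its name, has taken for a name from the list of things; names that differ only in an ending like _2 or _b are one class to them, and where a whole thing is asked for, a point or a joint stands for the part that bears it (a point fixed in the world has none). Each returns a list of dicts, best first, with "conf" (0 to 1); they miss things now and then, are a little off and sometimes report something else, mostly with a low value. They report only what shows in the picture. A call takes as long as a camera call. They do not tell look-alikes from the thing itself.
- bot.silhouettes(camera, thing): "pixels" (400x640 bool, what is visible of it) and "box" ([centre column, centre row, width, height] in pixels, round what is visible of it).
The state is a dict: "clock": time; "qpos": joint angles; "qd": joint speeds; "joint_efforts": joint torques, N m; "position": TCP position; "tool_rot": TCP orientation; "force": force on the tool from outside, world axes, zero at the start; "moment": the same for the moment, N m; "grip_width": finger opening in m.
Only numpy, scipy, OpenCV 4.12 (cv2) and the standard library are available. Lean on these libraries where they do the work, as an engineer would, in place of code of your own. Each camera call takes 0.05 s, during which the arm holds its last target.

TASK

With the fingertips only, push the sliding cover of the low galvanised hardware box by its upturned lip until it is fully home against its stop; after that, set a fingertip in the slot of the quarter-turn cam handle on the side of the box and turn it clockwise (seen from above) all the way until the cover is locked. Lift nothing, leave the tins and loose hardware around the box where they stand, and finish with the hand clear.

Things in the scene. Friction and masses are not known exactly. Their poses are not given: they have to be found in the camera images.
- hwbox: Galvanised steel box fixed to the bench, 255 x 170 mm (x, y), flat deck at 60 mm. Its x axis is the way the cover closes, z is up; origin on the bench. The deck spans x = -140 to 115 mm, y = -85 to 85 mm. Guides along both sides (66 to 85 mm either side of the middle, tops 12 mm over the deck) hold the cover down; the closing stop is at the +x end.
- cover_lip (a point): Centre of the near (-x) face of the cover's upturned lip, 17 mm over the deck. The cover is a loose steel plate (0.4 to 0.8 kg), 135 x 144 x 4 mm, sliding along the box's x. The lip on its near edge is 34 mm high, 118 mm wide, 5 mm thick. Home: lip face at x = -35 mm in the box frame; it starts 40 to 70 mm short of that, towards -x. Pushing takes 2 to 6 N.
- cam (a joint): Turn of the cam (rad), clockwise from above: 0 open, 1.571 locked at a hard stop; starts at 0 to 0.3 and stays where left (friction 0.12 N m, about 3 N at the slot). At 0 the handle points to the box's +x, the tongue to -x; locked, the handle points to -y and the tongue lies across the cover behind its lip, 2 mm clear. With the cover not home the tongue hits the lip.
- cam_pivot (a point): Top of the cam's hub, on its vertical turning axis: in the box frame at x = -45, y = -105, z = 96 mm. The tongue reaches 65 mm from the axis and lies 14 to 24 mm above the deck.
- cam_slot (a point): Centre of the mouth of the finger slot in the cam's dark steel handle, 43 mm from the turning axis, 92 mm above the bench; its x axis points outward along the handle and turns with it. The slot is a pocket open at the top, 46 mm long, 46 mm wide, 17 mm deep, with a floor; walls 5 to 6 mm thick. Shut fingertips fit in it at any yaw with some play.
- nut_tin: Open red tin of nuts, 124 mm across, 80 mm high, beside the box on its +y side; origin at the centre of its underside. Leave alone.
- ubolt_tin: Open blue tin of U-bolts, 124 mm across, 85 mm high, to the robot's right; origin at the centre of its underside. Leave alone.
- lidded_tin: Red tin with a black lid, 146 mm across, 93 mm high, to the robot's right; origin at the centre of its underside. Leave alone.
- big_nut: Large loose hex nut, 46 mm across flats, 26 mm high, lying on the bench beside the box near the cam; origin at the centre of its underside. Leave alone.
- stud_bolt: Hex bolt standing on its head on the +y side of the box, 30 mm across the head, 78 mm high; origin at the centre of its underside. Leave alone.
- loose_ubolt: Galvanised U-bolt lying flat on the -y side of the box, 60 mm wide, 80 mm long, 10 mm thick; origin midway between its two ends. Leave alone.
- square_washer: Square plate washer, 60 x 60 x 8 mm, flat on the bench to the left of the box; origin at the centre of its underside. Leave alone.
Things that resemble listed ones, but are neither listed nor needed, are in the scene too. What is shaped like the part that bears cover_lip but red is not meant.

How it is judged:
By the outcome, as a careful person would: the job done as asked, in the order asked, and still so for the second after the job is handed in, with the robot touching nothing.
It also fails if it takes over 48 s, if anything falls off the work surface, if the arm or the gripper's body presses on something with over 40 N, if the wrist force passes 120 N, or if a joint passes its speed limit or range.

## Working session

There is one attempt and no reset: what is moved stays moved. The work goes in short steps, Python scripts to look and compute and a shell command to move; the robot and the scene stay as the last step left them, time stands still between calls to the robot, and variables do not carry over. Pictures are saved under pics/ and viewed, and the job is handed in when it is done.

```bash
mkdir -p pics; ls; python3 - <<'E'
from workcell import bot
import cv2
s=bot.observe();print({k:s[k] for k in('clock','position','tool_rot','force','grip_width')})
for n in('side','top'):
    im=bot.grab_frame(n);cv2.imwrite(f'pics/{n}0.png',im[:,:,::-1])
    c=bot.camera_model(n);print(n,c)
    for t in('hwbox','cover_lip','cam','big_nut','loose_ubolt','nut_tin','ubolt_tin','lidded_tin','stud_bolt','square_washer'):
        print(n,t,[(round(d['conf'],2),[round(float(x)) for x in d['box']]) for d in bot.silhouettes(n,t)])
E
```

```text
pics
{'clock': 0.0, 'position': array([ 0.14471675, -0.60777752,  0.3033498 ]), 'tool_rot': array([-3.14052389e+00,  7.72842736e-05,  2.33818276e-01]), 'force': array([ 0.10082391,  0.03555954, -0.18094311]), 'grip_width': 0.08547532531184732}
side {'fx': 482.30831018553675, 'fy': 482.30831018553675, 'cx': 321.4132776926758, 'cy': 199.03935414872308, 'R': array([[-0.75192559, -0.65886636, -0.0224282 ],
       [-0.40666876,  0.49034678, -0.77083108],
       [ 0.51887227, -0.57048677, -0.63664466]]), 't': array([0.31765225, 0.2639139 , 1.40727482])}
side hwbox [(0.58, [268, 205, 77, 74])]
side cover_lip [(0.69, [297, 334, 55, 46]), (0.66, [269, 200, 50, 34]), (0.62, [321, 256, 60, 47]), (0.57, [358, 202, 52, 30])]
side cam [(0.82, [293, 186, 26, 29])]
side big_nut [(0.44, [244, 235, 10, 21])]
side loose_ubolt [(0.45, [323, 178, 21, 10])]
side nut_tin [(0.85, [219, 220, 42, 43])]
side ubolt_tin [(0.87, [414, 171, 39, 44])]
side lidded_tin [(0.64, [382, 149, 36, 39])]
side stud_bolt [(0.43, [244, 235, 10, 24])]
side square_washer [(0.56, [233, 317, 23, 27])]
top {'fx': 497.3458150536224,
[... 190 characters left out ...]
81925e-01],
       [ 1.05180557e-01, -5.37353756e-04, -9.94452996e-01]]), 't': array([-1.54495192e-03,  4.54732294e-01,  1.54656698e+00])}
top hwbox [(0.89, [301, 147, 82, 94])]
top cover_lip [(0.83, [296, 148, 50, 52]), (0.76, [371, 217, 50, 56]), (0.6, [281, 240, 55, 50]), (0.57, [200, 284, 63, 62])]
top cam [(0.92, [330, 163, 25, 42]), (0.55, [463, 177, 56, 48])]
top big_nut [(0.57, [347, 134, 15, 16])]
top loose_ubolt [(0.46, [378, 158, 24, 24])]
top nut_tin [(0.62, [247, 128, 46, 46])]
top ubolt_tin [(0.72, [376, 158, 27, 24]), (0.69, [452, 240, 45, 44])]
top lidded_tin [(0.68, [464, 180, 50, 51])]
top stud_bolt [(0.67, [249, 168, 10, 10])]
top square_washer [(0.85, [176, 229, 27, 28])]
```

```bash
python3 - <<'E'
import cv2
im=cv2.imread('pics/top0.png');cv2.imwrite('pics/topc.png',cv2.resize(im[80:330,160:500],None,fx=2.3,fy=2.3,interpolation=cv2.INTER_CUBIC))
im=cv2.imread('pics/side0.png');cv2.imwrite('pics/sidec.png',cv2.resize(im[130:370,190:450],None,fx=2.5,fy=2.5,interpolation=cv2.INTER_CUBIC))
E
```

```text
(no output)
```

View pics/topc.png

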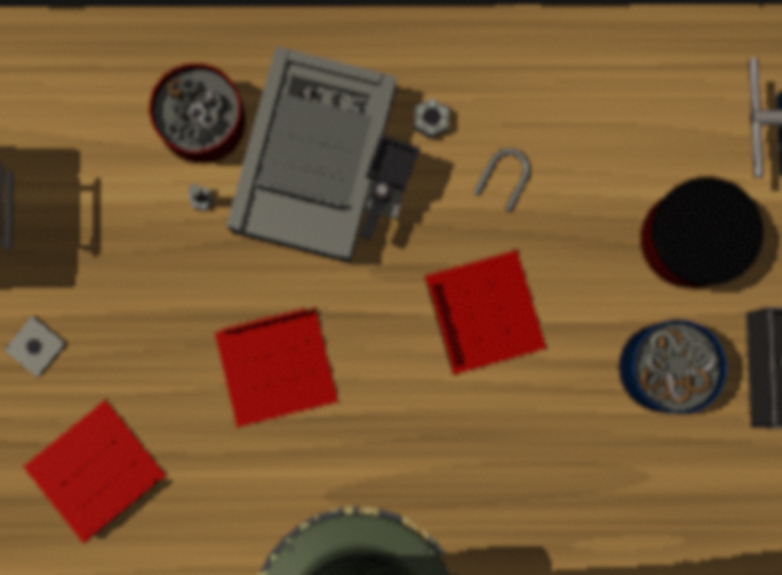

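View pics/sidec.png

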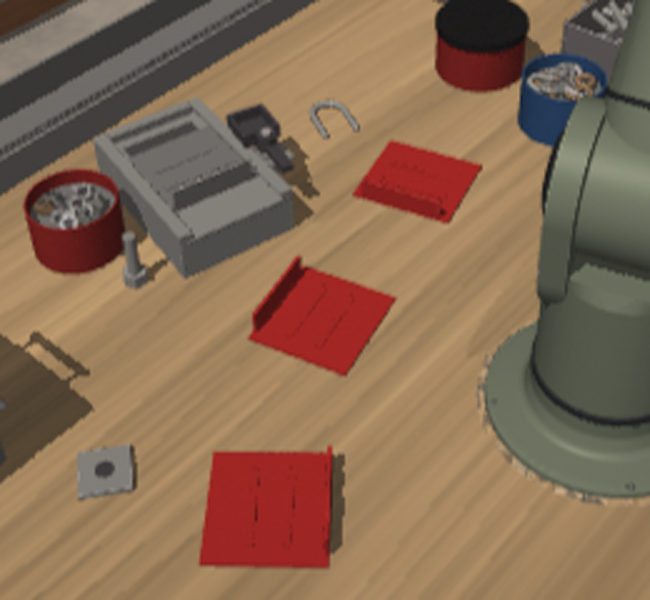

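The pictures show the grey box at top-crop (310,150) with its cover lip at about (305,195), full-image (293,165). The cam handle with its slot is at (392,160). The three red plates at crop (278,368), (487,312) and (95,470) are the look-alikes, and I'm leaving them out because they're red.

Next I'll fit the box pose roughly.

```bash
cat > h.py <<'E'
import numpy as np, cv2
from workcell import bot
def proj(c,X):
    X=np.atleast_2d(X); p=X@np.asarray(c['R']).T+np.asarray(c['t'])
    return np.c_[c['fx']*p[:,0]/p[:,2]+c['cx'],c['fy']*p[:,1]/p[:,2]+c['cy']]
def unproj(c,uv,z):
    R=np.asarray(c['R']);t=np.asarray(c['t']);o=-R.T@t
    d=R.T@np.array([(uv[0]-c['cx'])/c['fx'],(uv[1]-c['cy'])/c['fy'],1]);return o+d*(z-o[2])/d[2]
def b2w(b,X):
    X=np.atleast_2d(X).astype(float);c,s=np.cos(b[2]),np.sin(b[2])
    return np.c_[b[0]+c*X[:,0]-s*X[:,1],b[1]+s*X[:,0]+c*X[:,1],X[:,2]]
E
python3 - <<'E'
from h import *
from scipy.optimize import least_squares
c=bot.camera_model('top')
px=np.array([(282,48),(393,80),(350,260),(230,228)])/2.3+[160,80]
M=np.array([(.115,.085,.072),(.115,-.085,.072),(-.14,-.085,.06),(-.14,.085,.06)])
r=least_squares(lambda b:(proj(c,b2w(b,M))-px).ravel(),[.6,.05,-.27])
print(r.x,r.fun); b=r.x
for n,p in dict(lip=(-.035,0,.077),piv=(-.045,-.105,.096),slot0=(-.002,-.105,.092)).items():print(n,b2w(b,p),proj(c,b2w(b,p)))
print(unproj(c,np.array((305,196))/2.3+[160,80],.094))
E
```

```text
[ 0.63171237  0.05183336 -0.26510834] [-1.84502058 -0.12465582  2.47497791 -0.38162714  0.0946917   0.28226754
 -0.72652705  0.17994849]
lip [[0.59793512 0.06100384 0.077     ]] [[294.37733144 152.93030533]]
piv [[ 0.56077303 -0.03770776  0.096     ]] [[326.62670861 163.56511274]]
slot0 [[ 0.60227079 -0.04897435  0.092     ]] [[330.19052068 150.37374755]]
[0.5565466  0.06567234 0.094     ]
```

```bash
python3 -m crank '{"travel":[[3,3,0],[7,6,0],[11,9,0],[15,12.5,0],[19,16,0],[22,20,0],[25,24,0],[27,28,0]],"rot":[[0,0,-4],[0,0,-8],[0,0,-12],[0,0,-16],[0,0,-20],[0,0,-24],[0,0,-28],[0,0,-28.6]]}' -1 40
python3 - <<'E'
from h import *
s=bot.observe();print(s['qpos'],s['position'],s['tool_rot'])
c=bot.camera_model('wrist');R=np.array(c['R']);print('cam pos',-R.T@np.array(c['t']),R[2],c['fx'])
E
```

```text
clock: 1.9
position: [0.4158, -0.327, 0.3039]
tool_rot: [3.141, -0.001, -0.268]
force: [0.9, -1.0, -0.0]
grip_width: 0.0001
[ 0.56471335  0.36895467 -0.01348116  1.85299238  0.00601433  0.91903593
 -1.29013555] [ 0.41584472 -0.32699466  0.30394766] [ 3.14148764e+00 -6.45407381e-04 -2.67833388e-01]
cam pos [ 0.49365245 -0.34963829  0.37439142] [-0.30612132  0.08443473 -0.94824075] 342.2503463293858
```

```bash
python3 -m crank '{"travel":[[1.8,4.7,0.2],[3.6,9.4,0.4],[5.4,14.1,0.6],[7.2,18.8,0.8],[9,23.5,1],[10.8,28.2,1.2],[12.6,32.9,1.4],[14.4,37.7,1.6]],"rot":[[0,0,0],[0,0,0],[0,0,0],[0,0,0],[0,0,0],[0,0,0],[0,0,0],[0,0,0]]}'
python3 -m crank '{"travel":[[0,0,0],[0,0,0]],"rot":[[0,0,0],[0,0,0]]}'
python3 - <<'E'
from h import *
import pickle
s=bot.observe();print(s['qpos'],s['position'],s['qd'].round(3))
c=bot.camera_model('wrist');im=bot.grab_frame('wrist');cv2.imwrite('pics/w1.png',im[:,:,::-1]);pickle.dump(c,open('w1.pkl','wb'))
for t in('hwbox','cover_lip','cam'):
    print(t,[(round(d['conf'],2),[round(float(x)) for x in d['box']]) for d in bot.silhouettes('wrist',t)])
E
```

```text
clock: 2.7
position: [0.5575, 0.0467, 0.3201]
tool_rot: [-3.141, -0.001, -0.266]
force: [1.0, -0.6, 0.7]
grip_width: 0.0
clock: 2.9
position: [0.5571, 0.0457, 0.3195]
tool_rot: [3.142, 0.0, -0.263]
force: [-0.8, -1.2, -0.2]
grip_width: 0.0004
[-0.07632153  0.40246693 -0.15007088  1.7540208   0.06995183  0.99060419
 -2.08695846] [0.5570748  0.04574675 0.31949779] [ 0.038 -0.013  0.026  0.019  0.005 -0.002  0.009]
hwbox [(0.82, [314, 115, 275, 230])]
cover_lip [(0.97, [282, 103, 154, 162]), (0.95, [290, 328, 75, 77]), (0.74, [526, 221, 146, 153])]
cam [(0.62, [412, 132, 77, 157])]
```

View pics/w1.png

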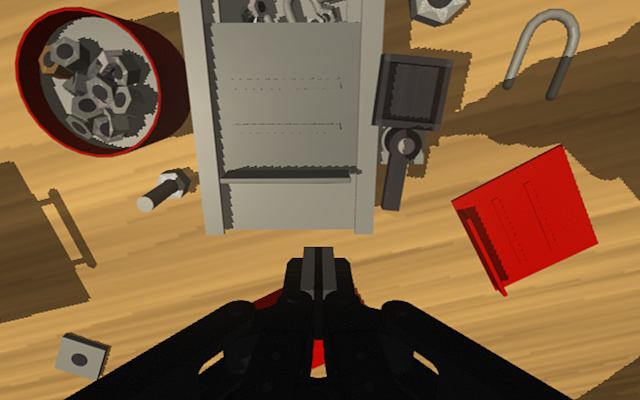

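The wrist view shows the grey cover's lip as a strip from (220,178) to (352,178). The cam hub is at (405,146), the slot pocket at (412,92) and the tongue points towards the viewer. I'll zoom in to measure more accurately.

```bash
python3 - <<'E'
import cv2
im=cv2.imread('pics/w1.png');cv2.imwrite('pics/w1c.png',cv2.resize(im[40:240,190:460],None,fx=2.95,fy=2.95,interpolation=cv2.INTER_CUBIC))
E
```

```text
(no output)
```

View pics/w1c.png

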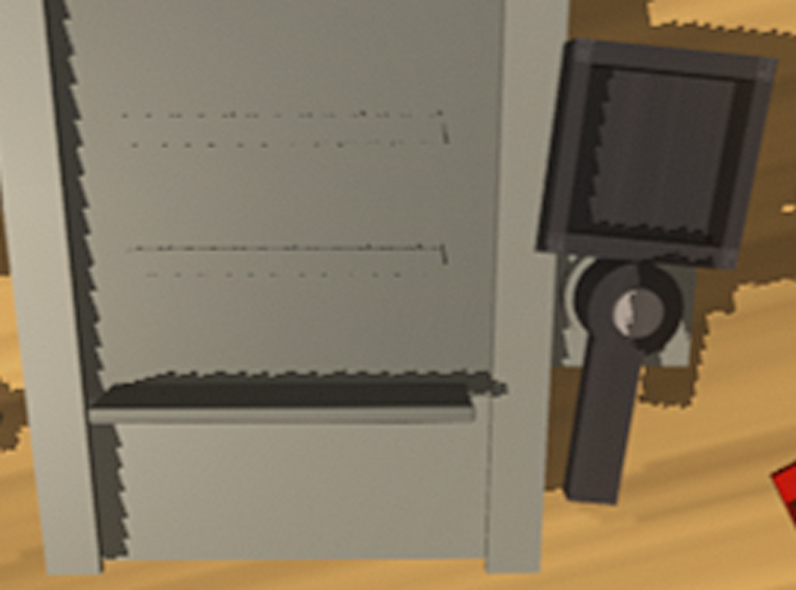

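```bash
python3 - <<'E'
from h import *
import pickle
from scipy.optimize import least_squares
c=pickle.load(open('w1.pkl','rb')); f=lambda p:np.array(p)/2.95+[190,40]
px=np.array([f(p) for p in[(47,575),(99,573),(488,572),(539,572),(638,313)]])
M=np.array([(-.14,.085,.072),(-.14,.066,.072),(-.14,-.066,.072),(-.14,-.085,.072),(-.045,-.105,.096)])
r=least_squares(lambda b:(proj(c,b2w(b,M))-px).ravel(),[.63,.05,-.265])
b=r.x;print(b,r.fun.reshape(-1,2).round(1))
pickle.dump(b,open('b.pkl','wb'))
def w2b(X):
    d=X-np.r_[b[:2],0];cc,s=np.cos(b[2]),np.sin(b[2]);return np.array([cc*d[0]+s*d[1],-s*d[0]+cc*d[1],d[2]])
for z in(.094,.098):print('lip',[w2b(unproj(c,f(p),z)).round(4) for p in((92,421),(473,420))])
print('rim',[w2b(unproj(c,f(p),.092)).round(4) for p in((573,40),(777,60),(735,268),(537,250))])
print('tongue end',[w2b(unproj(c,f(p),.084)).round(4) for p in((566,498),(617,502))])
im=cv2.imread('pics/w1.png')
for a in(0,.1,.2,.3):
    cc=np.array([-.045,-.105]);P=[]
    for u,v in((.0145,-.0285),(.0145,.0285),(.0715,.0285),(.0715,-.0285)):
        P.append([cc[0]+u*np.cos(a)+v*np.sin(a),cc[1]-u*np.sin(a)+v*np.cos(a),.092])
    print(a,((proj(c,b2w(b,P))-[190,40])*2.95).round().tolist())
E
```

```text
[ 0.63411126  0.05400075 -0.26272448] [[ 0.2 -0.6]
 [ 1.2  0.1]
 [-1.1  0.3]
 [ 0.2  0.3]
 [-0.4 -0.3]]
lip [array([-0.0787,  0.0582,  0.094 ]), array([-0.0785, -0.0582,  0.094 ])]
lip [array([-0.0775,  0.057 ,  0.098 ]), array([-0.0773, -0.0578,  0.098 ])]
rim [array([ 0.0291, -0.0826,  0.092 ]), array([ 0.024 , -0.1389,  0.092 ]), array([-0.0327, -0.1337,  0.092 ]), array([-0.0275, -0.0755,  0.092 ])]
tongue end [array([-0.1078, -0.0901,  0.084 ]), array([-0.1092, -0.1067,  0.084 ])]
0 [[735.0, 260.0], [540.0, 260.0], [550.0, 50.0], [758.0, 50.0]]
0.1 [[738.0, 270.0], [546.0, 251.0], [577.0, 40.0], [782.0, 63.0]]
0.2 [[741.0, 281.0], [553.0, 242.0], [605.0, 34.0], [805.0, 78.0]]
0.3 [[742.0, 291.0], [560.0, 233.0], [634.0, 30.0], [825.0, 95.0]]
```

```bash
python3 -m crank '{"travel":[[-3.1,3.5,-0.5],[-3.4,3.8,-4.5],[-3.4,3.8,-9],[-3.4,3.8,-13.5],[-3.4,3.8,-16.5],[-3.4,3.8,-17.6],[-3.4,3.8,-17.6]],"rot":[[0,0,0],[0,0,0],[0,0,0],[0,0,0],[0,0,0],[0,0,0],[0,0,0]]}'
python3 - <<'E'
from h import *
import pickle
b=pickle.load(open('b.pkl','rb'))
p=bot.observe()['position'];c,s=np.cos(b[2]),np.sin(b[2]);d=p[:2]-b[:2];print(c*d[0]+s*d[1],-s*d[0]+c*d[1],p)
im=bot.grab_frame('wrist');cv2.imwrite('pics/w2.png',im[:,:,::-1])
im=bot.grab_frame('side');cv2.imwrite('pics/s2.png',cv2.resize(im[120:320,190:450],None,fx=3,fy=3)[:,:,::-1])
E
```

```text
clock: 3.8
position: [0.5228, 0.082, 0.1431]
tool_rot: [3.141, 0.002, -0.266]
force: [-0.3, -0.3, 0.2]
grip_width: -0.0
-0.1148019133534656 -0.0018950419759732606 [0.52275649 0.08198623 0.14313481]
```

View pics/w2.png

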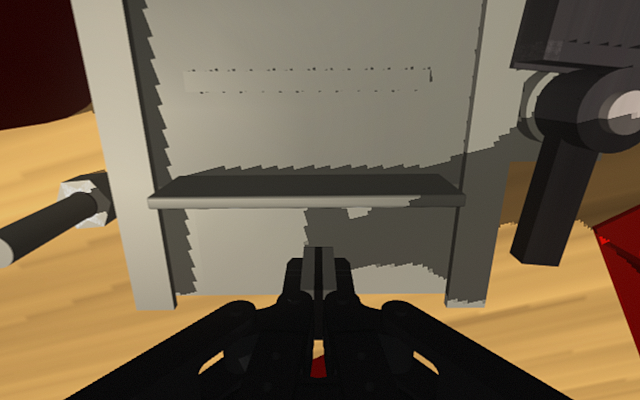

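View pics/s2.png

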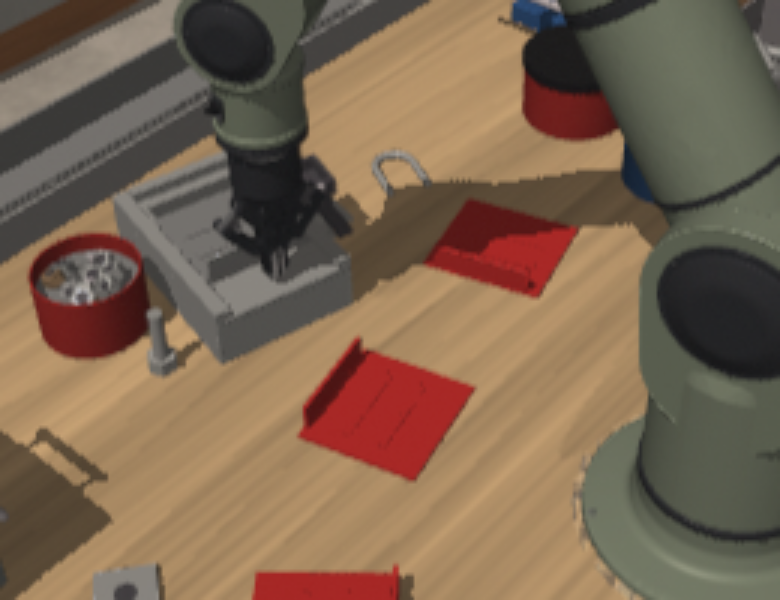

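Fingertips are centred on the deck behind the lip (tips at (318,250), lip at row 203), with clearance all round. Now I'll push.

```bash
python3 -m crank '{"travel":[[0.97,-0.2,0],[1.93,-0.4,0],[2.7,-0.6,0],[3.48,-0.8,0],[4.25,-1.0,0],[5.02,-1.2,0],[5.6,-1.35,0],[6.0,-1.45,0]],"rot":[[0,0,0],[0,0,0],[0,0,0],[0,0,0],[0,0,0],[0,0,0],[0,0,0],[0,0,0]]}'
python3 -m crank '{"travel":[[0.2,-0.05,0],[0.4,-0.1,0],[0.4,-0.1,0]],"rot":[[0,0,0],[0,0,0],[0,0,0]]}'
```

```text
clock: 4.7
position: [0.5833, 0.0681, 0.1439]
tool_rot: [3.141, 0.001, -0.266]
force: [-7.5, 1.8, 6.1]
grip_width: 0.0001
clock: 5.0
position: [0.5873, 0.0671, 0.1439]
tool_rot: [3.142, 0.001, -0.266]
force: [-4.5, 2.1, 3.0]
grip_width: 0.0
```

```bash
for i in 1 2 3 ; do python3 -m crank '{"travel":[[0.15,-0.04,0],[0.2,-0.05,0],[0.2,-0.05,0]],"rot":[[0,0,0],[0,0,0],[0,0,0]]}' | grep -E 'pos|force'; done
```

```text
position: [0.589, 0.0666, 0.1439]
force: [-5.8, 2.8, 3.3]
position: [0.5908, 0.0662, 0.1439]
force: [-8.1, 2.6, 5.4]
position: [0.5912, 0.0662, 0.1438]
force: [-21.1, 4.1, 15.3]
```

The hard stop shows: force jumped to 21 N with no further motion. I'll back off, lift and check.

```bash
python3 -m crank '{"travel":[[-0.5,0.13,0],[-2,0.5,0],[-3,0.8,1],[-3,0.8,5],[-3,0.8,9.5],[-3,0,14],[-3,-1.5,17.5],[-3,-1.5,17.5]],"rot":[[0,0,0],[0,0,0],[0,0,0],[0,0,0],[0,0,0],[0,0,0],[0,0,0],[0,0,0]]}'
python3 -m crank '{"travel":[[0,0,0],[0,0,0]],"rot":[[0,0,0],[0,0,0]]}' | grep pos
python3 - <<'E'
from h import *
import pickle
c=bot.camera_model('wrist');im=bot.grab_frame('wrist')[:,:,::-1];pickle.dump(c,open('w3.pkl','wb'))
cv2.imwrite('pics/w3.png',im)
cv2.imwrite('pics/w3c.png',cv2.resize(im[0:200,190:460],None,fx=2.95,fy=2.95,interpolation=cv2.INTER_CUBIC))
E
```

```text
clock: 6.7
position: [0.5646, 0.0489, 0.3246]
tool_rot: [-3.139, -0.008, -0.268]
force: [0.3, 0.1, -0.3]
grip_width: -0.0002
position: [0.5627, 0.0509, 0.3184]
```

View pics/w3c.png

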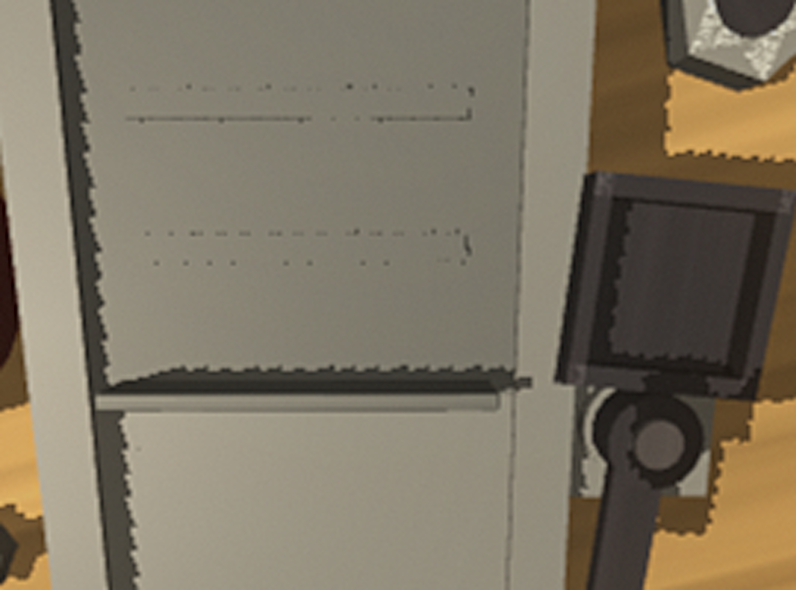

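```bash
python3 - <<'E'
from h import *
import pickle
c=pickle.load(open('w3.pkl','rb'));b=pickle.load(open('b.pkl','rb')); f=lambda p:np.array(p)/2.95+[190,0]
def w2b(X):
    d=X-np.r_[b[:2],0];cc,s=np.cos(b[2]),np.sin(b[2]);return np.array([cc*d[0]+s*d[1],-s*d[0]+cc*d[1],d[2]])
print('lip',[w2b(unproj(c,f(p),.094)).round(4) for p in((97,410),(498,409))])
print('hub',w2b(unproj(c,f((659,443)),.096)).round(4))
print('rim',[w2b(unproj(c,f(p),.092)).round(4) for p in((595,173),(797,191),(757,400),(557,382))])
a=.1
print('slot w',b2w(b,[-.045+.043*np.cos(a),-.105-.043*np.sin(a),.092]))
s=bot.observe();print(s['position'],s['qpos'].round(2))
for k in range(0,9):
    a=.1+k*(1.571-.1)/8;print(round(a,2),b2w(b,[-.045+.043*np.cos(a),-.105-.043*np.sin(a),0]).round(4))
E
```

```text
lip [array([-0.0349,  0.0592,  0.094 ]), array([-0.035 , -0.0579,  0.094 ])]
hub [-0.0447 -0.1051  0.096 ]
rim [array([ 0.0291, -0.0823,  0.092 ]), array([ 0.0244, -0.1381,  0.092 ]), array([-0.0328, -0.1339,  0.092 ]), array([-0.0275, -0.075 ,  0.092 ])]
slot w [[ 0.60358772 -0.05096659  0.092     ]]
[0.56269285 0.05099238 0.31803853] [-0.07  0.41 -0.16  1.74  0.08  1.   -2.1 ]
0.1 [[ 0.6036 -0.051   0.    ]]
0.28 [[ 0.6001 -0.0581  0.    ]]
0.47 [[ 0.5954 -0.0644  0.    ]]
0.65 [[ 0.5896 -0.0698  0.    ]]
0.84 [[ 0.583 -0.074  0.   ]]
1.02 [[ 0.5756 -0.0769  0.    ]]
1.2 [[ 0.5679 -0.0785  0.    ]]
1.39 [[ 0.56   -0.0786  0.    ]]
1.57 [[ 0.5522 -0.0772  0.    ]]
```

Lip face measures x = -35.0 mm in the box frame, so the cover is home. Next I'll move above the slot.

```bash
python3 -m crank '{"travel":[[1.5,-3.4,0],[3,-6.8,0],[4.1,-10.2,0],[4.1,-10.2,-4],[4.1,-10.2,-8.5],[4.1,-10.2,-12],[4.1,-10.2,-14],[4.1,-10.2,-14]],"rot":[[0,0,0],[0,0,0],[0,0,0],[0,0,0],[0,0,0],[0,0,0],[0,0,0],[0,0,0]]}'
python3 -m crank '{"travel":[[0,0,0],[0,0,0]],"rot":[[0,0,0],[0,0,0]]}' | grep pos
python3 - <<'E'
from h import *
im=bot.grab_frame('wrist')[:,:,::-1]
cv2.imwrite('pics/w4.png',im)
E
```

```text
clock: 7.75
position: [0.6024, -0.0508, 0.1752]
tool_rot: [3.14, 0.006, -0.265]
force: [-0.7, 0.2, 0.5]
grip_width: 0.0006
position: [0.6046, -0.0512, 0.1799]
```

View pics/w4.png

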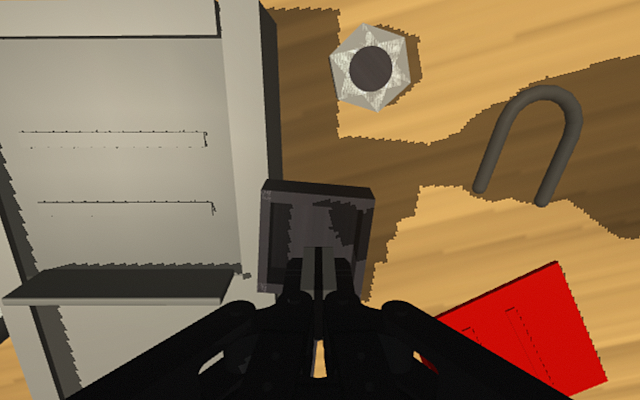

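The fingertips at (318,250) are over the slot pocket, which spans (270–372, 185–290). I'm going down into it.

```bash
python3 -m crank '{"travel":[[0,0,-1],[0,0,-2],[0,0,-2.5],[0,0,-2.5],[0,0,-2.5]],"rot":[[0,0,0],[0,0,0],[0,0,0],[0,0,0],[0,0,0]]}'
python3 - <<'E'
from h import *
im=bot.grab_frame('wrist')[:,:,::-1]
cv2.imwrite('pics/w5.png',im)
print(bot.observe()['position'],bot.observe()['force'])
E
```

```text
clock: 8.5
position: [0.604, -0.0514, 0.1536]
tool_rot: [3.142, 0.0, -0.265]
force: [-0.4, 0.1, 0.7]
grip_width: -0.0
[ 0.60411061 -0.05131652  0.15381231] [-0.19292386 -0.6278596   0.94915635]
```

View pics/w5.png

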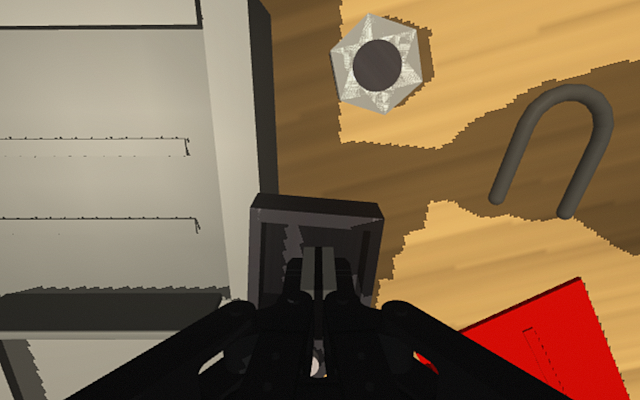

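```bash
python3 -m crank '{"travel":[[-0.15,-0.35,0],[-0.35,-0.7,0],[-0.58,-1.02,0],[-0.82,-1.33,0],[-1.1,-1.6,0],[-1.4,-1.87,0],[-1.73,-2.08,0],[-2.06,-2.29,0]],"rot":[[0,0,0],[0,0,0],[0,0,0],[0,0,0],[0,0,0],[0,0,0],[0,0,0],[0,0,0]]}'
python3 - <<'E'
from h import *
im=bot.grab_frame('wrist')[:,:,::-1]
cv2.imwrite('pics/w6.png',im)
E
```

```text
clock: 9.35
position: [0.5836, -0.0735, 0.1541]
tool_rot: [-3.14, -0.001, -0.265]
force: [2.1, 5.6, 2.1]
grip_width: 0.0001
```

View pics/w6.png

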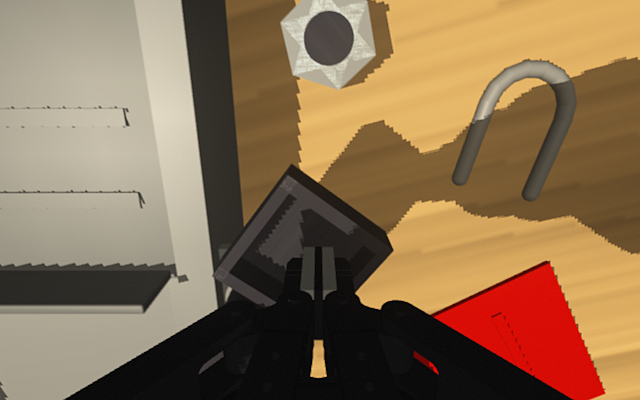

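The handle is turning, with about 6 N on the tips. I'll carry on along the arc.

```bash
python3 -m crank '{"travel":[[-0.36,-0.15,0],[-0.74,-0.29,0],[-1.12,-0.38,0],[-1.51,-0.45,0],[-1.9,-0.47,0],[-2.3,-0.46,0],[-2.7,-0.4,0],[-3.08,-0.32,0]],"rot":[[0,0,0],[0,0,0],[0,0,0],[0,0,0],[0,0,0],[0,0,0],[0,0,0],[0,0,0]]}'
python3 - <<'E'
from h import *
im=bot.grab_frame('wrist')[:,:,::-1]
cv2.imwrite('pics/w7.png',im)
b=[0.63411126,0.05400075,-0.26272448]
for a in(1.57,1.66,1.75,1.84,1.93,2.02):print(a,((b2w(b,[-.045+.043*np.cos(a),-.105-.043*np.sin(a),0])-b2w(b,[-.045+.043*np.cos(1.57),-.105-.043*np.sin(1.57),0]))*100).round(2))
E
```

```text
clock: 10.2
position: [0.5532, -0.0772, 0.1542]
tool_rot: [-3.14, -0.002, -0.265]
force: [3.7, 3.0, 0.0]
grip_width: -0.0
1.57 [[0. 0. 0.]]
1.66 [[-0.37  0.12  0.  ]]
1.75 [[-0.73  0.27  0.  ]]
1.84 [[-1.07  0.45  0.  ]]
1.93 [[-1.39  0.66  0.  ]]
2.02 [[-1.7  0.9  0. ]]
```

View pics/w7.png

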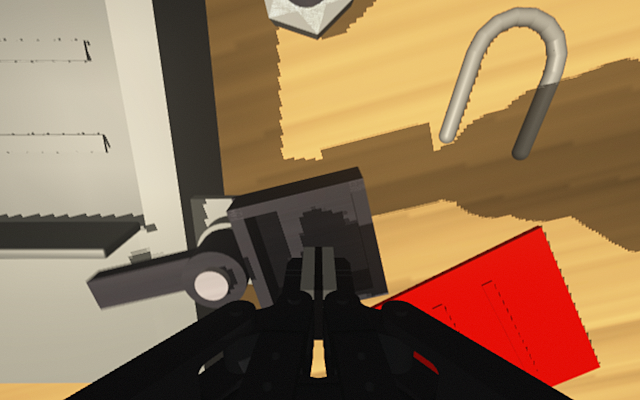

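The tongue at (90–190, 270) now lies behind the lip, with roughly 0.25 rad left to turn.

```bash
python3 -m crank '{"travel":[[-0.37,0.12,0],[-0.73,0.25,0],[-0.95,0.3,0],[-0.95,0.3,0]],"rot":[[0,0,0],[0,0,0],[0,0,0],[0,0,0]]}' | grep -E 'clock|pos|force'
for i in 1 2; do python3 -m crank '{"travel":[[-0.15,0.05,0],[-0.2,0.06,0],[-0.2,0.06,0]],"rot":[[0,0,0],[0,0,0],[0,0,0]]}' | grep -E 'pos|force'; done
```

```text
clock: 10.65
position: [0.5433, -0.0746, 0.154]
force: [1.4, 0.8, 0.5]
position: [0.5422, -0.0741, 0.1541]
force: [8.7, 1.0, -2.9]
position: [0.5418, -0.074, 0.1543]
force: [20.6, -2.9, -13.1]
```

That's the hard stop: 21 N and no motion. I'll ease back to the slot centre, lift out and look.

```bash
python3 -m crank '{"travel":[[0.4,-0.1,0],[0.9,-0.25,0],[0.9,-0.25,0.8],[0.9,-0.25,3],[0.9,-0.25,7],[0.9,-0.25,11.5],[0.9,-0.25,15],[0.9,-0.25,16]],"rot":[[0,0,0],[0,0,0],[0,0,0],[0,0,0],[0,0,0],[0,0,0],[0,0,0],[0,0,0]]}'
python3 -m crank '{"travel":[[-1,3,0],[-2,6,0],[-2,6,0],[-2,6,0]],"rot":[[0,0,0],[0,0,0],[0,0,0],[0,0,0]]}' | grep pos
python3 - <<'E'
from h import *
import pickle
c=bot.camera_model('wrist');pickle.dump(c,open('w8.pkl','wb'))
im=bot.grab_frame('wrist')[:,:,::-1]
cv2.imwrite('pics/w8.png',im)
b=pickle.load(open('b.pkl','rb'))
im=im.copy()
P=[];cc=np.array([-.045,-.105]);a=1.571
for u,v in((.0145,-.0285),(.0145,.0285),(.0715,.0285),(.0715,-.0285)):
    P.append([cc[0]+u*np.cos(a)+v*np.sin(a),cc[1]-u*np.sin(a)+v*np.cos(a),.092])
L=[(-.035,.059,.094),(-.035,-.059,.094)]
for p in proj(c,b2w(b,P)).tolist()+proj(c,b2w(b,L)).tolist(): cv2.circle(im,tuple(int(round(x)) for x in p),2,(0,255,0),-1)
cv2.imwrite('pics/w8m.png',im)
t=bot.grab_frame('top')[:,:,::-1];cv2.imwrite('pics/t8.png',cv2.resize(t[80:330,160:500],None,fx=2.3,fy=2.3))
E
```

```text
clock: 12.05
position: [0.5487, -0.0759, 0.3179]
tool_rot: [-3.141, -0.005, -0.266]
force: [-1.0, -0.2, -0.9]
grip_width: 0.0001
position: [0.5278, -0.0155, 0.3138]
```

View pics/w8m.png

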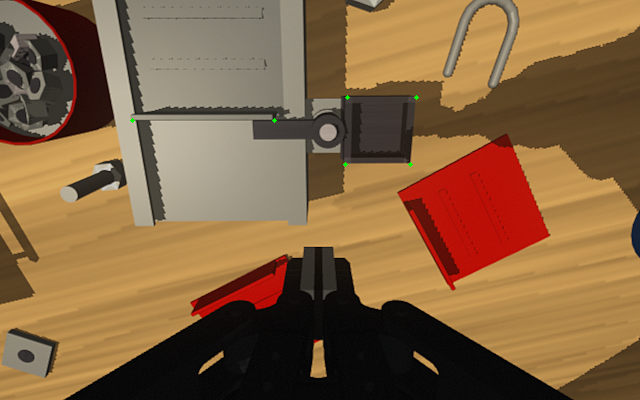

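View pics/t8.png

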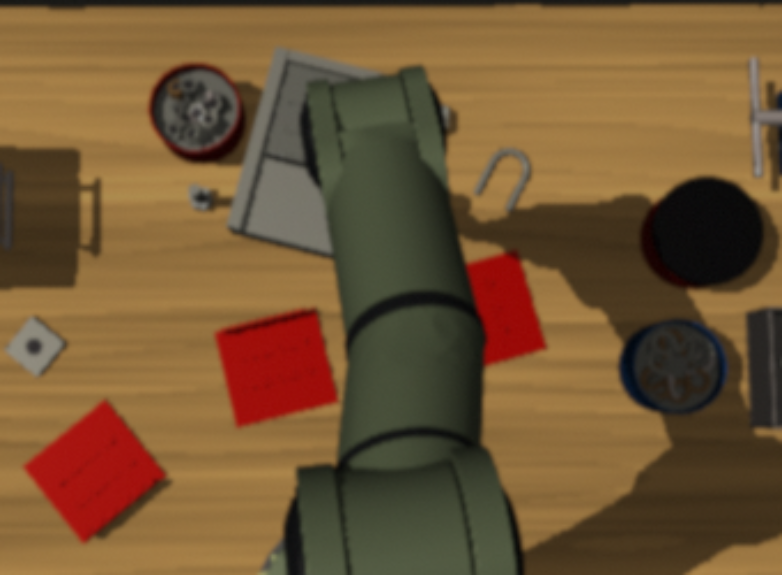

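The predicted corners for cam at 1.571 rad and lip at -35 mm land on the handle rim at (347,97), (417,97), (409,164), (346,164) and on the lip ends at (132,119), (274,120). The tins and loose parts in view haven't moved, and the hand is clear.

```bash
python3 - <<'E'
from workcell import bot
print(bot.job_done());print(bot.observe()['clock'])
E
```

```text
the job is handed in; nothing more can be done
None
the job is handed in; nothing more can be done
```

The cover is pushed home and the cam is locked. I handed the job in at about 12.5 s of the 48 s allowed, with the hand clear of everything.

- **Cover:** I pushed the lip with the shut fingertips until it met its stop, where the force rose to about 21 N with no further motion. The wrist camera then put the lip face at x = -35.0 mm in the box frame, which is home.
- **Cam:** I set the fingertips in the slot and turned the handle clockwise to its hard stop, again about 21 N with no motion.
- **Last checks:** With the hand lifted off, the last wrist picture matched the outlines predicted for a fully turned cam and a home cover. The tongue lies across the cover behind the lip. The tins and loose hardware showed no visible movement. The arm hid most of the big nut in the last top view, but its visible edge was where it had been. No check failed or disagreed.

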